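# Clamp the specimen slide and hold it flush on the sloped reader

### The arm

A 6-joint arm with a two-finger parallel gripper is mounted at the origin on the work surface. World frame = base frame: x ahead of the robot, y to its left, z up, the work surface at z = 0. Lengths are in mm, angles in degrees, forces in N, time in s.
With the tool pointing down it reaches from about 300 to 775 mm from the base axis. Payload 14.6 kg.
Tool frame: the origin (TCP) lies midway between the tips of the shut fingers; the grasp point (between the pads) lies 19 mm behind it; y points along the fingers, x is the direction in which the jaws open and shut, and the axes are right-handed (so a half turn about y gives the same grasp; the last joint's range is limited). The gripper opens to 94 mm and grips with 3 to 60 N. Pads are 16 mm wide; open, the fingers measure 119 mm over their backs; the gripper's body (75 mm by 177 mm) begins 78 mm behind the grasp point.
Start: joints at [72.731, 17.183, 87.147, -0, 75.671, -3.816], TCP at [127.955, 534.899, 205.446] pointing down, gripper open.
Joint ranges: [-173.82, 173.82], [-45.26, 126.66], [13.44, 144.39], [-59.66, 239.66], [0, 175.72], [-146.38, 146.38]. Speed limits (degrees/s): [127.2, 127.2, 147.25, 180, 180, 180].

### API

Orientations are given as a 3x3 rotation matrix whose columns are the frame's x, y, z axes.
In Python, from station import get_state, snapshot, job_done gives the robot as it stands. The module is installed in compiled form; this text tells all that it offers.
- The arm moves only by the shell command python3 -m crank 'ROWS' [FORCE]. ROWS is JSON, a list of rows, each a list of 3 entries, a list of its own where there are three numbers: the opening, from -1 (shut) to 1 (fully open), then the shift along the tool's x, y, z in units of 40 mm (1.0 is 40 mm), then the turn about the tool's y in units of 5 degrees (1.0 is 5 degrees). In form: [[claw, [dx, dy, dz], turn], ...]. A call has exactly 10 rows; each row shifts and turns the commanded pose from where the row before left it, along the tool's axes as they then stand; what a row does not reach is not made up. A row lasts 1/10 s, in which the tool goes at most 50 mm and 8.59 degrees, less where a joint would pass 70% of its speed; a pose out of reach is approached as far as the arm can. A call is refused whole if a number of a shift passes 1 or a number of a turn 1, either way. A call with a gripper value outside its range is refused whole. The fingers move at their own pace and stop on an object; FORCE is the grip in N (left out, the last holds). Time passes only in rows, so rows that do not move let the fingers close, or fill a call up. It gives the time, the measured TCP pose, the force and the opening at its end, in the units of the state.
- get_state(): the state, without advancing time (a new reading comes with each control period).
- snapshot(name): name is "scene" or "top"; returns a dict with "color" (384x512x3 uint8, red, green, blue), "range_z" (384x512 float32, mm along the optical axis (not along the pixel's ray), 0 where there is no reading), "fx", "fy", "cx", "cy" (pixels), "pose" (4x4, takes a point from camera to world coordinates). Camera axes: x right, y down, z forward; pixel columns grow to the right and rows downward; lengths in mm; the calibration is good to about 2 mm. A picture is of the moment at which its call begins.
- job_done(): hands the job in, once; it reports no verdict.
The state is a dict: "t": time; "qpos": joint angles; "qd": joint speeds; "joint_torque": joint torques, N m; "position": TCP position; "tool_rot": TCP orientation; "force": force on the tool from outside, world axes, zero at the start; "wrist_torque": the same for the moment, N m; "gripper_width": opening from 0.0 (shut) to 1.0 (fully open).
Only numpy, scipy, OpenCV 4.12 (cv2) and the standard library are available. Lean on these libraries where they do the work, as an engineer would, in place of code of your own. Each camera call takes 0.05 s, during which the arm holds its last target.

### The job

Press the bar handle of the slide carrier fully home while the carrier lies in its tray, so that the glass slide is clamped. Then take the carrier by that handle, tilt it to match the reader's sloped face, and press it gently flat on the face, centred over the dark glass window with the long sides parallel, without pushing the face to another tilt. Finish while still gripping the handle and holding the carrier flush against the face with a light steady push; leave everything else where it is.

Things in the scene. Friction and masses are not known exactly. Their poses are not given: they have to be found in the camera images.
- carrier_mid (a point): Slide carrier to be handled: white plate 40 (x) x 90 (y) x 6 mm with a glass slide in it and an upright white bar handle on top, about 0.1 kg. Point fixed to the plate, on its centre line, 23 mm above its flat underside; z up from the plate, y along its length. It lies in its tray with 1.5 to 3 mm play, underside 8 mm above the table.
- handle_top (a point): Middle of the top face of the carrier's bar handle: upright bar 14 mm thick (carrier's x, the way to grip it), 44 mm long (its y), 40 mm high, at the carrier's middle, axes as the carrier's. Fully home its foot sits on the plate and its top is 46 mm above the carrier's underside; at first it stands up to 6 mm higher on two thin pins.
- handle (a joint): How far the bar handle has been pressed down into the carrier, in m: about 0 to 0.0015 at the start, 0.006 fully home (a hard stop). It needs a push of about 6 N straight down, has no spring, stays where it is left, and carries the carrier's weight without pulling out.
- tray: Fixed grey plastic tray in which the carrier lies, 52 x 102 mm, walls 12 mm high, origin at the centre of its underside on the table, axes as the carrier's. There are two equal trays; this is the one whose carrier has the bar handle.
- reader: Fixed slide reader: a white plinth 150 x 160 x 28 mm with two side cheeks that rise to 89 mm, 130 mm apart inside, carrying the sloped head plate between them. Origin at the centre of its underside on the table; its -x side is the front, roughly towards the robot.
- window (a point): Centre of the dark glass window (26 x 76 mm) in the reader's face, a flat plate 100 x 124 mm that slopes down to the reader's front by 0.14 to 0.4 rad. Point on the face, about 80 mm above the table; z is the face's outward normal, x up the slope, y level along the window. Its tilt is clamped and holds against any push of up to 25 N.
- pad (a joint): How far the whole sloped face is pushed in along its normal, against springs, in m: 0 free, 0.006 at the stop. It starts to give at 1 N and takes 2.5 N more for each mm (about 16 N at the stop), and stays parallel.
- head_edge (a point): Middle of the upper edge of the dark head plate under the face, 50 mm up the slope and 10 mm below the face; it moves only if the tilt is forced. Axes as the window's.
- knob_carrier: Bystander in the other tray: a like carrier, 40 x 90 mm, but with a round knob 30 mm across, 40 mm high in all, origin at the centre of its underside. Leave it alone.
- gel_bottle: Bystander: white bottle, 64 mm across, 170 mm high, origin at the centre of its underside.
- slide_box: Bystander: closed grey slide box, 87 x 102 x 35 mm, origin at the centre of its underside.
- dish: Bystander: shallow steel dish, 90 mm across, 22 mm high, origin at the centre of its underside.
- pot: Bystander: small specimen pot, 48 mm across, 60 mm high, origin at the centre of its underside.
Mind the look-alikes: they are no part of the job. Leave any green or orange look-alike of the tray alone.

How it is judged (in metres and radians):
On the way, in this order (a step that is already met when the one before it is completed fails the run):
1. the bar handle is pressed fully home while the carrier lies in its tray (value of joint handle above 0.0045 m and horizontal distance between carrier_mid and tray below 0.012 m and height (world z) of carrier_mid below 0.04 m), for 0.1 s.
2. the carrier is lifted out of its tray in the fingers (value of joint handle above 0.0045 m and height (world z) of carrier_mid above 0.055 m and contact force between the fingers and carrier above 1 N), for 0.1 s.
At the end, for the whole second after the job is handed in: The handle is home (over 4.5 of 6 mm); the carrier, still gripped, lies flat on the sloped face (within 0.06 rad, gap or sink within about 2.5 mm), centred on the window within 10 mm both ways and parallel to it within 0.14 rad, pushing on it with 1.5 to 30 N and at rest (value of joint handle above 0.0045 m and angle between the z axis of carrier_mid and the z axis of window, either way round below 0.06 rad and angle between the y axis of carrier_mid and the y axis of window, either way round below 0.14 rad and x of carrier_mid in the frame of window between -0.01 and 0.01 m and y of carrier_mid in the frame of window between -0.01 and 0.01 m and z of carrier_mid in the frame of window between 0.02 and 0.0255 m and contact force between carrier and pad between 1.5 and 30 N and contact force between the fingers and carrier above 2 N and linear speed of carrier below 0.01 m/s and angular speed of carrier below 0.1 rad/s); the arm keeps its last pose, push and grip.
It fails at once if the sloped face is pushed to another tilt (its edge moves over 5 mm) (distance of head_edge from where it was at the start of the episode above 0.005 m).
It fails at once if the carrier is pressed on the face with over 45 N (contact force between carrier and pad above 45 N).
It fails at once if a bystander is moved by over 30 mm (distance of any of knob_carrier, gel_bottle, slide_box, dish, pot from where it was at the start of the episode above 0.03 m).
It also fails if it takes over 45 s, if anything falls off the work surface, if the arm or the gripper's body presses on something with over 40 N, if the wrist force passes 120 N, or if a joint passes its speed limit or range.

## Working session

There is one attempt and no reset: what is moved stays moved. The work goes in short steps, Python scripts to look and compute and a shell command to move; the robot and the scene stay as the last step left them, time stands still between calls to the robot, and variables do not carry over. Pictures are saved under pics/ and viewed, and the job is handed in when it is done.

```bash
mkdir -p pics; python3 - <<'E'
from station import get_state, snapshot
import cv2,numpy as np
s=get_state()
for k,v in s.items(): print(k,np.round(v,3).tolist())
for n in("scene","top"):
    d=snapshot(n); cv2.imwrite(f"pics/{n}0.png",d["color"][:,:,::-1]); np.savez(f"{n}0.npz",**d)
    print(n,d["fx"],d["fy"],d["cx"],d["cy"],np.round(d["pose"],3).tolist())
E
```

```text
t 0.0
qpos [72.732, 17.216, 87.179, 0.001, 75.669, -3.817]
qd [-0.074, 0.028, 0.016, 0.057, 0.066, 0.083]
joint_torque [0.001, -53.181, -35.273, 0.071, 0.024, -0.0]
position [127.869, 534.672, 204.887]
tool_rot [[0.233, -0.0, -0.973], [0.973, -0.001, 0.233], [-0.001, -1.0, 0.0]]
force [-0.268, -0.659, 0.282]
wrist_torque [0.009, -0.033, 0.055]
gripper_width 1.004
scene 494.26822577953396 494.26822577953396 254.35210941587133 197.1382373197906 [[0.84, 0.365, -0.402, 1176.892], [0.543, -0.552, 0.633, -1037.483], [0.009, -0.75, -0.661, 1110.015], [0.0, 0.0, 0.0, 1.0]]
top 386.1366696875678 386.1366696875678 249.80777058763636 190.33314054336998 [[0.029, -0.996, 0.083, 479.85], [-0.999, -0.031, -0.022, -54.292], [0.025, -0.083, -0.996, 1065.238], [0.0, 0.0, 0.0, 1.0]]
```

View pics/scene0.png

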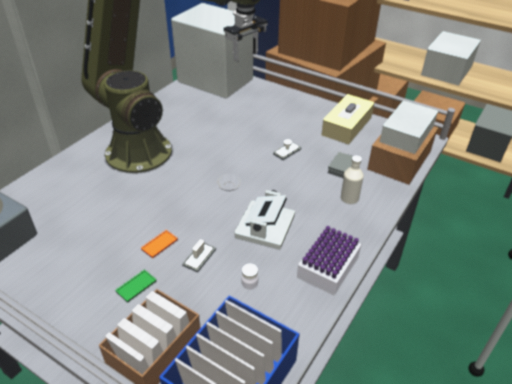

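View pics/top0.png

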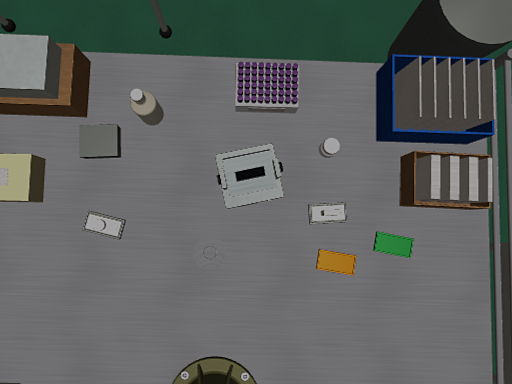

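```bash
python3 - <<'E'
import cv2,numpy as np
a=np.load("top0.npz")["color"][:,:,::-1]; b=np.load("scene0.npz")["color"][:,:,::-1]
cv2.imwrite("pics/z1.png",np.hstack([cv2.resize(a[130:230,205:305],(400,400),interpolation=cv2.INTER_NEAREST),cv2.resize(a[188:238,302:352],(400,400),interpolation=cv2.INTER_NEAREST)]))
cv2.imwrite("pics/z2.png",np.hstack([cv2.resize(b[180:255,225:300],(400,400),interpolation=cv2.INTER_NEAREST),cv2.resize(b[225:275,175:225],(400,400),interpolation=cv2.INTER_NEAREST)]))
E
```

```text
(no output)
```

View pics/z1.png

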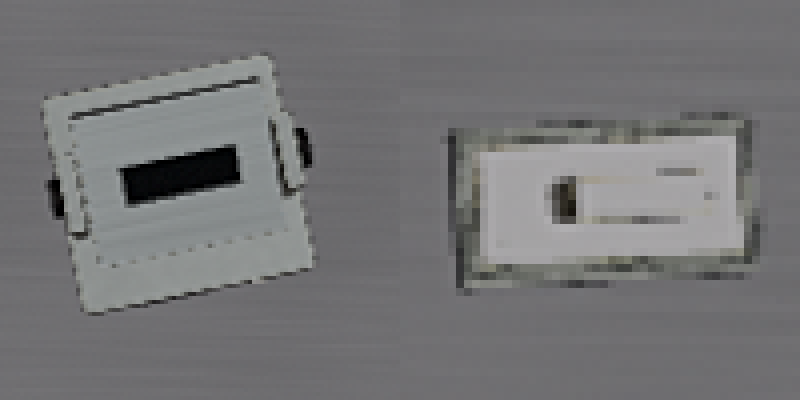

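View pics/z2.png

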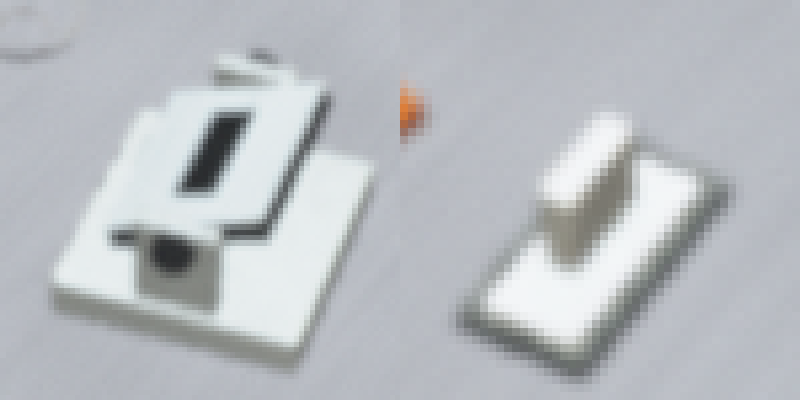

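```bash
cat > h.py <<'E'
import numpy as np,cv2
def load(n,f=None):
    d=dict(np.load(f or f"{n}0.npz")); return d
def cloud(d):
    z=d["range_z"].astype(float); v,u=np.mgrid[:z.shape[0],:z.shape[1]]
    p=np.stack([(u-d["cx"])/d["fx"]*z,(v-d["cy"])/d["fy"]*z,z],-1)
    P=d["pose"]; w=p@P[:3,:3].T+P[:3,3]; w[z==0]=np.nan; return w
def ray(d,uv,n,c):  # intersect with plane n.x=c
    uv=np.atleast_2d(uv); r=np.c_[(uv[:,0]-d["cx"])/d["fx"],(uv[:,1]-d["cy"])/d["fy"],np.ones(len(uv))]
    P=d["pose"]; r=r@P[:3,:3].T; o=P[:3,3]; t=(c-o@n)/(r@n); return o+r*t[:,None]
def proj(d,p):
    P=d["pose"]; q=(np.atleast_2d(p)-P[:3,3])@P[:3,:3]; return np.c_[q[:,0]/q[:,2]*d["fx"]+d["cx"],q[:,1]/q[:,2]*d["fy"]+d["cy"]]
E
python3 - <<'E'
from h import *
np.set_printoptions(precision=3,suppress=True)
def rect_world(d,mask,n,c,org):
    cs,_=cv2.findContours(mask.astype(np.uint8),cv2.RETR_EXTERNAL,cv2.CHAIN_APPROX_NONE)
    return ray(d,max(cs,key=cv2.contourArea)[:,0].astype(float),n,c)
for nm,box,cbox in (("top",(150,205,225,275),(195,232,305,350)),("scene",(190,235,242,285),(235,272,180,220))):
    d=load(nm); w=cloud(d); g=d["color"].astype(int)
    M=np.zeros(g.shape[:2],bool); M[box[0]:box[1],box[2]:box[3]]=1
    sel=M&(w[...,2]>62)&(w[...,2]<105)&(g.min(-1)>0)
    p=w[sel]
    # ransac-ish plane
    rng=np.random.default_rng(0); best=0
    for _ in range(500):
        a,b,c=p[rng.choice(len(p),3,False)]; n=np.cross(b-a,c-a); l=np.linalg.norm(n)
        if l<100: continue
        n/=l; n*=np.sign(n[2])
        if n[2]<.85: continue
        k=abs((p-a)@n)<2
        if k.sum()>best: best=k.sum();bk=k
    q=p[bk]; c0=q.mean(0); n=np.linalg.svd(q-c0)[2][2]; n*=np.sign(n[2])
    print(nm,"face n",n,"slope",np.arccos(n[2]),"pts",best,len(p),"res",((q-c0)@n).std())
    dark=M&(g.max(-1)<60)
    num,lab,st,ce=cv2.connectedComponentsWithStats(dark.astype(np.uint8))
    for i in range(1,num):
        if st[i,4]<40: continue
        mm=lab==i; pts=ray(d,np.argwhere(mm)[:,::-1].astype(float),n,c0@n)
        m=pts.mean(0); U,S,V=np.linalg.svd(pts-m); L=(pts-m)@V[:2].T
        print("  dark",ce[i],st[i,4],"centre",m,"long",V[0],"ext",np.ptp(L,0),"4sig",np.sqrt(12)*L.std(0))
    # carrier
    M=np.zeros(g.shape[:2],bool); M[cbox[0]:cbox[1],cbox[2]:cbox[3]]=1
    thr={"top":150,"scene":215}[nm]
    pl=M&(g.min(-1)>thr)
    print("  carrier heights",np.unique(np.round(w[...,2][pl]/4)*4,return_counts=True))
    hp=M&(w[...,2]>40)&(w[...,2]<65)
    pt=w[hp]; print("  handle pts",hp.sum(),pt.mean(0),"z pct",np.percentile(pt[:,2],[5,50,95]))
    r=cv2.minAreaRect(pt[:,:2].astype(np.float32)); print("   rect",r)
    pm=M&(w[...,2]>9)&(w[...,2]<20)&(g.min(-1)>thr)
    r=cv2.minAreaRect(w[pm][:,:2].astype(np.float32)); print("  plate rect",r)
    tm=M&(w[...,2]>5); r=cv2.minAreaRect(w[tm&(w[...,2]<20)][:,:2].astype(np.float32)); print("  tray rect",r)
E
```

```text
top face n [-0.346 -0.088  0.934] slope 0.36539067303609146 pts 1272 1794 res 1.0580935629459092
  dark [249.79  173.348] 267 centre [605.964 -75.063  80.49 ] long [-0.232  0.973  0.005] ext [73.257 24.473] 4sig [73.38  24.673]
  carrier heights (array([ 8., 12., 16., 20., 56., 60., 64.]), array([  6, 148, 173,   6,  18,  54,   3]))
  handle pts 96 [ 512.953 -289.227   57.907] z pct [46.563 58.696 61.702]
   rect ((512.5170288085938, -291.112060546875), (13.144739151000977, 43.240360260009766), 1.9911164045333862)
  plate rect ((513.66748046875, -292.59710693359375), (38.69304275512695, 89.28121948242188), 5.00051212310791)
  tray rect ((510.5846252441406, -288.5110168457031), (59.524566650390625, 108.78227233886719), 6.102847099304199)
scene face n [-0.35  -0.098  0.932] slope 0.3722383049985475 pts 551 1023 res 1.0942565906851365
  dark [264.439 208.146] 41 centre [603.818 -75.968  78.653] long [ 0.225 -0.974 -0.018] ext [56.969 10.761] 4sig [56.083 11.816]
  carrier heights (array([-4., -0.,  4.,  8., 12., 16., 20., 52., 56., 60.]), array([  4,   6,   1,  19, 105,  60,   7,   2,  21,  19]))
  handle pts 100 [ 517.26  -298.73    53.291] z pct [41.702 55.391 60.849]
   rect ((515.1524047851562, -295.5576477050781), (15.575453758239746, 48.969539642333984), 8.08029556274414)
  plate rect ((513.9031372070312, -296.38482666015625), (41.71352005004883, 91.73091888427734), 7.143059730529785)
  tray rect ((501.7710266113281, -285.44525146484375), (124.3349838256836, 99.98412322998047), 84.11701965332031)
```

The top view shows the bar carrier at about (327,213), the reader window at (250,173) and the knob carrier at (104,224). The two views agree on these values:
- **Window:** (605, -75, 80), slope 0.37 rad, yaw 13°.
- **Carrier:** (513.5, -294), yaw about 5.5°.

The tool can only yaw. I'll therefore grip the handle across its 44 mm length, so the carrier can pivot about the jaw axis, which is the tilt axis. First I'll travel over with the fingers shut.

```bash
python3 -m crank '[[-1,[-0.5,0,-0.4],0],[-1,[-0.9,0,-0.71],0],[-1,[-0.9,0,-0.71],0],[-1,[-0.9,0,-0.71],0],[-1,[-0.9,0,-0.71],0],[-1,[-0.9,0,-0.71],0],[-1,[-0.9,0,-0.71],0],[-1,[-0.9,0,-0.71],0],[-1,[-0.9,0,-0.71],0],[-1,[-0.9,0,-0.71],0]]' 30; python3 -m crank '[[-1,[-0.9,0,-0.71],0],[-1,[-0.9,0,-0.71],0],[-1,[-0.9,0,-0.71],0],[-1,[-0.9,0,-0.71],0],[-1,[-0.9,0,-0.71],0],[-1,[-0.9,0,-0.71],0],[-1,[-0.9,0,-0.71],0],[-1,[-0.9,0,-0.71],0],[-1,[-0.9,0,-0.71],0],[-1,[-0.4,0,-0.3],0]]'
```

```text
t: 1.1
position: [312.3, 135.4, 205.5]
tool_rot: [[0.232, 0.0, -0.973], [0.973, 0.0, 0.232], [0.0, -1.0, -0.0]]
force: [1.0, 0.2, 0.6]
gripper_width: 0.19
t: 2.1
position: [493.7, -258.7, 204.5]
tool_rot: [[0.234, -0.001, -0.972], [0.972, 0.0, 0.234], [0.0, -1.0, 0.001]]
force: [-0.4, 0.4, 0.5]
gripper_width: 0.004
```

```bash
python3 - <<'E'
from h import *
np.set_printoptions(precision=3,suppress=True)
# refine yaw/centre of carrier: plate outline edges cast on z=14
d=load("top"); g=d["color"].astype(int); w=cloud(d)
M=np.zeros(g.shape[:2],bool); M[195:232,305:350]=1
m=(M&(g.min(-1)>140)).astype(np.uint8)
m=cv2.morphologyEx(m,cv2.MORPH_CLOSE,np.ones((7,7)))
c=max(cv2.findContours(m,0,1)[0],key=cv2.contourArea)[:,0].astype(float)
r=cv2.minAreaRect(ray(d,c,np.array([0,0,1.]),14.)[:,:2].astype(np.float32)); print(r)
t=M&(w[...,2]>55); p=ray(d,np.argwhere(t)[:,::-1].astype(float),np.array([0,0,1.]),59.)[:,:2]; 
print(p.mean(0),cv2.minAreaRect(p.astype(np.float32)),np.percentile(w[t][:,2],[5,25,50,75,95]))
E
```

```text
((513.474853515625, -292.5229797363281), (39.11675262451172, 88.49345397949219), 4.721876621246338)
[ 513.228 -290.458] ((512.439453125, -291.0090637207031), (13.064733505249023, 42.29856872558594), 1.7103557586669922) [56.2   58.1   58.795 60.041 61.739]
```

```bash
python3 -m crank '[[-1,[-0.36,0,-0.34],0],[-1,[-0.35,0.3,-0.33],0],[-1,[0,0.6,0],-0.9],[-1,[0,0.6,0],-1],[-1,[0,0.6,0],-1],[-1,[0,0.6,0],-0.8],[-1,[0,0.4,0],0],[-1,[0,0.1,0],0],[-1,[0,0,0],0],[-1,[0,0,0],0]]'; python3 - <<'E'
from station import snapshot
import cv2,numpy as np
a=[]
for n,(r,c) in {"scene":(225,175),"top":(185,300)}.items():
    d=snapshot(n); np.savez(f"{n}1.npz",**d); a.append(cv2.resize(d["color"][r-30:r+50,c-15:c+65,::-1],(400,400),interpolation=cv2.INTER_NEAREST))
cv2.imwrite("pics/p1.png",np.hstack(a))
E
```

```text
t: 3.1
position: [513.0, -289.9, 78.4]
tool_rot: [[-0.088, 0.001, -0.996], [0.996, -0.001, -0.088], [-0.001, -1.0, -0.001]]
force: [-0.3, -0.6, 0.9]
gripper_width: 0.01
```

View pics/p1.png

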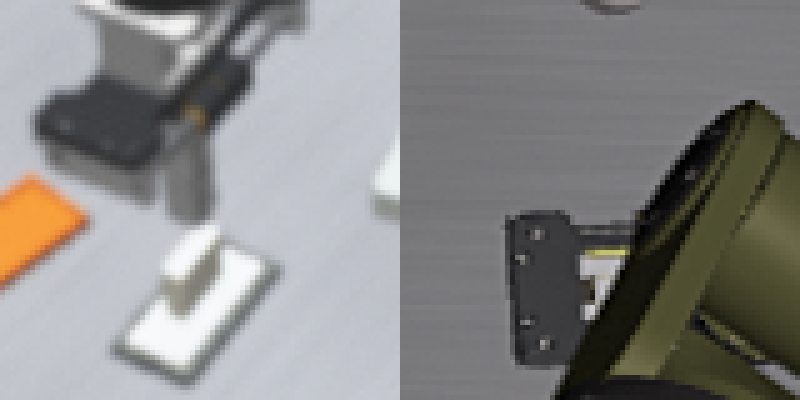

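```bash
python3 -m crank '[[-1,[0,0.2,0],0],[-1,[0,0.15,0],0],[-1,[0,0.05,0],0],[-1,[0,0.04,0],0],[-1,[0,0.04,0],0],[-1,[0,0.03,0],0],[-1,[0,0.03,0],0],[-1,[0,0.03,0],0],[-1,[0,0.02,0],0],[-1,[0,0,0],0]]'
```

```text
t: 4.2
position: [512.7, -289.6, 54.3]
tool_rot: [[-0.088, 0.0, -0.996], [0.996, -0.0, -0.088], [-0.0, -1.0, -0.0]]
force: [-2.1, 0.7, 3.3]
gripper_width: 0.004
```

```bash
python3 -m crank '[[-1,[0,0.02,0],0],[-1,[0,0.02,0],0],[-1,[0,0.02,0],0],[-1,[0,0.02,0],0],[-1,[0,0.02,0],0],[-1,[0,0.02,0],0],[-1,[0,0,0],0],[-1,[0,0,0],0],[-1,[0,0,0],0],[-1,[0,0,0],0]]'
```

```text
t: 5.2
position: [513.7, -290.1, 53.7]
tool_rot: [[-0.088, 0.003, -0.996], [0.996, -0.002, -0.088], [-0.002, -1.0, -0.003]]
force: [-16.2, 11.9, 46.4]
gripper_width: 0.001
```

```bash
python3 -m crank '[[-1,[0,-0.1,0],0],[-1,[0,-0.3,0],0],[-1,[0,-0.35,0],0],[1,[-0.05,0,0],0],[1,[0,0,0],0],[1,[0,0,0],0],[1,[0,0,0],0],[1,[0,0,0],0],[1,[0,0,0],0],[1,[0,0,0],0]]'; python3 - <<'E'
from station import snapshot
import cv2,numpy as np
a=[]
for n,(r,c) in {"scene":(225,175),"top":(185,300)}.items():
    d=snapshot(n); np.savez(f"{n}2.npz",**d); a.append(cv2.resize(d["color"][r-30:r+50,c-15:c+65,::-1],(400,400),interpolation=cv2.INTER_NEAREST))
cv2.imwrite("pics/p2.png",np.hstack(a))
from h import *
d=load("scene","scene2.npz"); w=cloud(d); M=np.zeros(w.shape[:2],bool); M[236:262,180:215]=1
p=w[M&(w[...,2]>48)&(w[...,2]<62)]; print(len(p),p.mean(0),np.percentile(p[:,2],[10,50,90]))
E
```

```text
t: 6.2
position: [512.9, -291.6, 78.9]
tool_rot: [[-0.088, -0.0, -0.996], [0.996, 0.0, -0.088], [0.0, -1.0, 0.0]]
force: [-0.3, 0.5, 0.3]
gripper_width: 0.564
62 [ 515.6945974  -297.02586309   52.09991552] [48.7853252  52.31364    54.85762068]
```

View pics/p2.png

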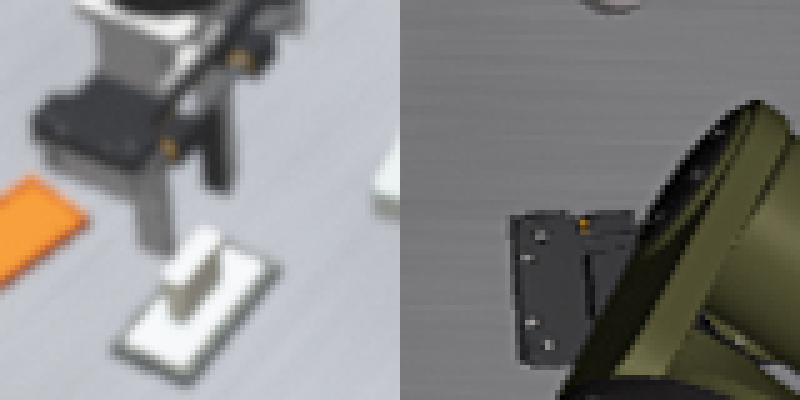

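```bash
python3 -m crank '[[1,[0,0,0],0],[1,[0,0,0],0],[1,[0,0,0],0],[1,[0,0,0],0],[1,[0,0.3,0],0],[1,[0,0.5,0],0],[1,[0,0.4,0],0],[1,[0,0.2,0],0],[1,[0,0.1,0],0],[1,[0,0,0],0]]'; python3 -m crank '[[-1,[0,0,0],0],[-1,[0,0,0],0],[-1,[0,0,0],0],[-1,[0,0,0],0],[-1,[0,0,0],0],[-1,[0,0,0],0],[-1,[0,0,0],0],[-1,[0,0,0],0],[-1,[0,0,0],0],[-1,[0,0,0],0]]' 20
```

```text
t: 7.3
position: [512.8, -291.6, 18.7]
tool_rot: [[-0.088, -0.0, -0.996], [0.996, 0.0, -0.088], [0.0, -1.0, 0.0]]
force: [-0.5, -0.4, 1.3]
gripper_width: 1.0
t: 8.3
position: [512.9, -291.7, 19.1]
tool_rot: [[-0.088, 0.0, -0.996], [0.996, -0.0, -0.088], [-0.0, -1.0, -0.0]]
force: [-0.9, -1.2, 0.7]
gripper_width: 0.466
```

```bash
python3 -m crank '[[-1,[0,-0.05,0],0],[-1,[0,-0.1,0],0],[-1,[0,-0.2,0],0],[-1,[0,-0.4,0],0],[-1,[0,-0.5,0],0],[-1,[0,-0.6,0],0],[-1,[0,-0.6,0],0],[-1,[0,-0.4,0],0],[-1,[0,-0.15,0],0],[-1,[0,0,0],0]]'; python3 - <<'E'
from station import snapshot
import cv2,numpy as np
a=[]
for n,(r,c) in {"scene":(180,175),"top":(185,300)}.items():
    d=snapshot(n); np.savez(f"{n}3.npz",**d); a.append(cv2.resize(d["color"][r-30:r+90,c-25:c+95,::-1],(400,400),interpolation=cv2.INTER_NEAREST))
cv2.imwrite("pics/p3.png",np.hstack(a))
E
```

```text
t: 9.3
position: [513.1, -291.7, 139.9]
tool_rot: [[-0.088, 0.001, -0.996], [0.996, -0.001, -0.088], [-0.001, -1.0, -0.001]]
force: [-0.5, 0.1, -1.1]
gripper_width: 0.466
```

View pics/p3.png

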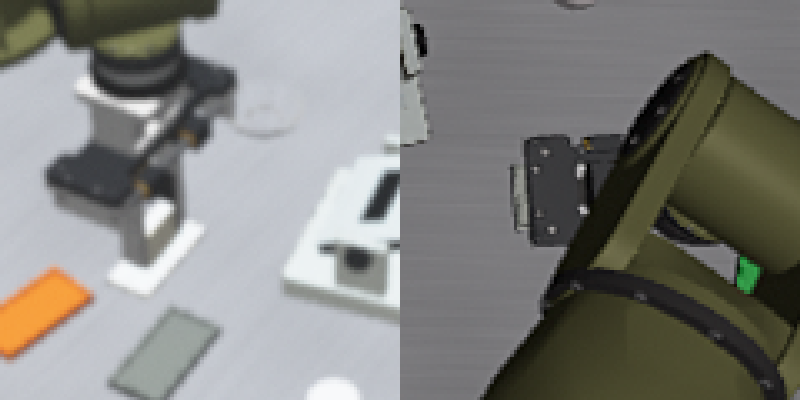

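```bash
python3 -m crank '[[-1,[0.3,0,-0.17],0],[-1,[0.7,0,-0.4],0],[-1,[0.8,0,-0.45],0],[-1,[0.8,0,-0.45],0],[-1,[0.8,0,-0.45],0],[-1,[0.8,0,-0.45],0],[-1,[0.7,0,-0.4],0],[-1,[0.31,0,-0.16],-0.4],[-1,[0,0,0],-0.8],[-1,[0,0,0],-0.47]]'; python3 -m crank '[[-1,[0,0,0],0],[-1,[0,0.2,0],0],[-1,[0,0.2,0],0],[-1,[0,0.1,0],0],[-1,[0,0,0],0],[-1,[0,0,0],0],[-1,[0,0,0],0],[-1,[0,0,0],0],[-1,[0,0,0],0],[-1,[0,0,0],0]]' ; cat > look.py <<'E'
import sys
from station import snapshot,get_state
from h import *
k=sys.argv[1]; a=[]
for n,(r,c) in {"scene":(150,215),"top":(130,200)}.items():
    d=snapshot(n); np.savez(f"{n}{k}.npz",**d); a.append(cv2.resize(d["color"][r:r+100,c:c+100,::-1],(400,400),interpolation=cv2.INTER_NEAREST))
cv2.imwrite(f"pics/p{k}.png",np.hstack(a))
s=get_state(); p=s["position"]+np.array([0,0,19]); W=np.array([605.5,-75.2,80.3]); R=np.array([[.909,.217,.357],[-.232,.973,0],[-.348,-.083,.934]])
print("t",s["t"],"grasp in window frame",np.round(R@(p-W),1),"force win",np.round(R@s["force"],1),"torque win",np.round(R@s["wrist_torque"],2),"w",s["gripper_width"])
E
python3 look.py 4
```

```text
t: 10.4
position: [611.1, -73.0, 138.3]
tool_rot: [[-0.236, -0.001, -0.972], [0.972, 0.0, -0.236], [0.0, -1.0, 0.001]]
force: [0.2, -0.1, -1.0]
gripper_width: 0.47
t: 11.4
position: [611.3, -73.7, 119.2]
tool_rot: [[-0.232, 0.0, -0.973], [0.973, -0.0, -0.232], [-0.0, -1.0, -0.0]]
force: [0.6, -0.7, -1.0]
gripper_width: 0.467
t 11.5 grasp in window frame [26.2  0.1 51.8] force win [-0.2  0.3 -1.1] torque win [0.01 0.   0.01] w 0.4673510420891815
```

View pics/p4.png

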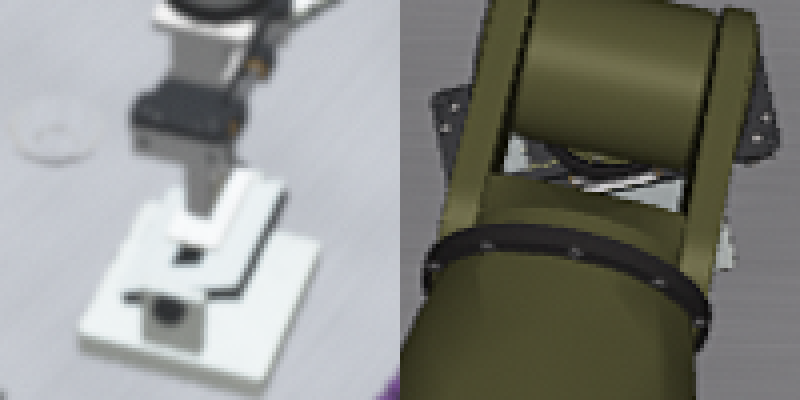

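```bash
python3 -m crank '[[-1,[0,0.1,-0.02],0],[-1,[0,0.1,-0.02],0],[-1,[0,0.1,-0.02],0],[-1,[0,0.05,-0.02],0],[-1,[0,0.02,-0.007],0],[-1,[0,0.02,-0.007],0],[-1,[0,0,0],0],[-1,[0,0,0],0],[-1,[0,0,0],0],[-1,[0,0,0],0]]' 10; python3 look.py 5
```

```text
t: 12.5
position: [615.0, -72.9, 103.5]
tool_rot: [[-0.232, 0.0, -0.973], [0.973, -0.0, -0.232], [-0.0, -1.0, -0.0]]
force: [0.7, -0.1, -0.5]
gripper_width: 0.471
t 12.6 grasp in window frame [24.2  0.1 35.9] force win [-1.7  0.4 -1.2] torque win [ 0.01 -0.01 -0.02] w 0.46484083828164646
```

```bash
python3 -m crank '[[-1,[0,0.014,-0.005],0],[-1,[0,0.014,-0.005],0],[-1,[0,0.014,-0.005],0],[-1,[0,0.014,-0.005],0],[-1,[0,0.014,-0.005],0],[-1,[0,0,0],0],[-1,[0,0,0],0],[-1,[0,0,0],0],[-1,[0,0,0],0],[-1,[0,0,0],0]]' ; python3 look.py 6
```

```text
t: 13.6
position: [616.0, -72.6, 101.0]
tool_rot: [[-0.232, 0.0, -0.973], [0.973, -0.0, -0.232], [-0.0, -1.0, -0.0]]
force: [-2.8, -0.6, 5.9]
gripper_width: 0.467
t 13.7 grasp in window frame [24.2  0.1 33.2] force win [-0.8  1.6  6.2] torque win [ 0.22  0.46 -0.09] w 0.4676117248836382
```

```bash
python3 -m crank '[[-1,[0,0.017,0.026],0],[-1,[0,0.017,0.026],0],[-1,[0,0.017,0.026],0],[-1,[0,0.017,0.026],0],[-1,[0,0.017,0.026],0],[-1,[0,0.017,0.026],0],[-1,[0,0.017,0.026],0],[-1,[0,0.017,0.026],0],[-1,[0,0,0],0],[-1,[0,0,0],0]]' ; python3 look.py 7
```

```text
t: 14.7
position: [607.7, -74.6, 95.1]
tool_rot: [[-0.232, -0.0, -0.973], [0.973, -0.0, -0.232], [0.0, -1.0, 0.0]]
force: [0.5, 0.4, 4.4]
gripper_width: 0.466
t 14.8 grasp in window frame [14.2  0.1 30.8] force win [1.5 0.5 3.5] torque win [-0.03 -0.05  0.02] w 0.4696705308676425
```

View pics/p7.png

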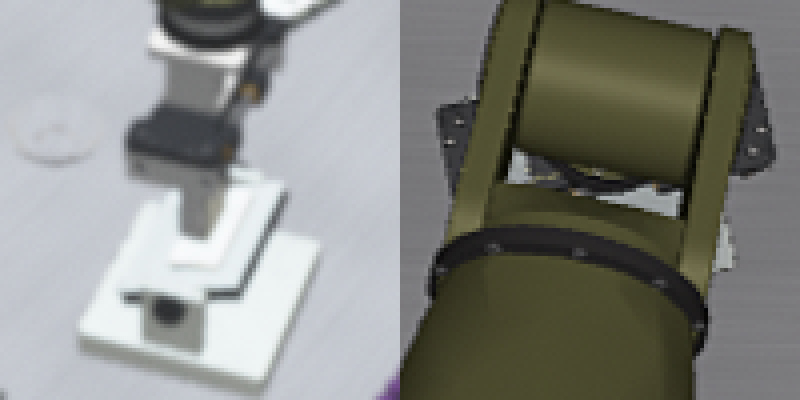

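```bash
python3 -m crank '[[-1,[0,0.018,0.035],0],[-1,[0,0.018,0.035],0],[-1,[0,0.018,0.035],0],[-1,[0,0.018,0.035],0],[-1,[0,0.018,0.035],0],[-1,[0,0.018,0.035],0],[-1,[0,0.018,0.035],0],[-1,[0,0.018,0.035],0],[-1,[0,0.018,0.035],0],[-1,[0,0,0],0]]' ; python3 look.py 8
```

```text
t: 15.8
position: [595.3, -77.5, 88.6]
tool_rot: [[-0.232, -0.001, -0.973], [0.973, -0.0, -0.232], [0.0, -1.0, 0.001]]
force: [-0.4, -0.5, 3.8]
gripper_width: 0.466
t 15.9 grasp in window frame [-0.   0.1 29.2] force win [ 0.9 -0.1  3.2] torque win [ 0.02 -0.    0.05] w 0.4701000997882243
```

View pics/p8.png

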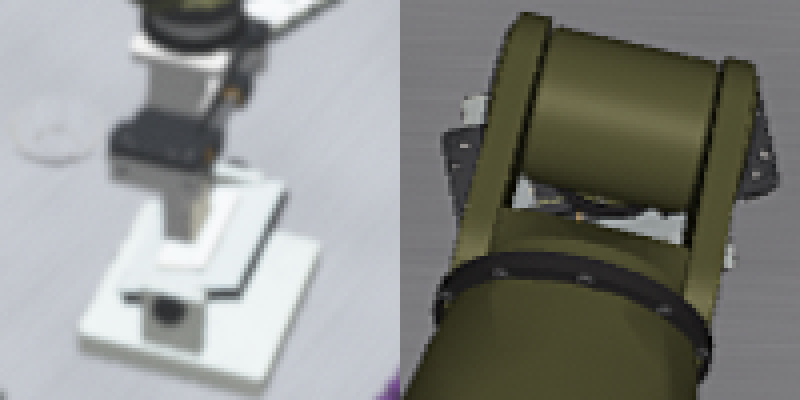

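```bash
cat > chk.py <<'E'
import sys
from h import *
np.set_printoptions(precision=2,suppress=True)
k=sys.argv[1]
W=np.array([605.5,-75.2,80.3]); R=np.array([[.909,.217,.357],[-.232,.973,0],[-.348,-.083,.934]])
d=load("scene",f"scene{k}.npz"); w=cloud(d); g=d["color"].astype(int)
L=(w-W)@R.T
im=cv2.resize(d["color"][170:245,230:305,::-1],(600,600),interpolation=cv2.INTER_CUBIC)
def dr(p,col):
    q=(proj(d,W+np.array(p)@R)+.5-[230,170])*8; cv2.polylines(im,[np.int32(q)],True,col,1)
for t,col in ((-1,(0,0,255)),(5,(0,200,0))): dr([[-20,-45,t],[20,-45,t],[20,45,t],[-20,45,t]],col)
dr([[-50,-62,0],[50,-62,0],[50,62,0],[-50,62,0]],(255,0,0))
cv2.imwrite(f"pics/c{k}.png",im)
# plate points between fingers and lower end: y -45..-36, and x beyond handle
for nm,(x0,x1,y0,y1) in {"carrier -y end":(-17,17,-43,-36),"carrier +x side":(11,18,-43,30),"face below":(-45,-25,-50,40),"face -y":(-40,40,-60,-50),"face above":(26,45,-50,45)}.items():
    s=(L[...,0]>x0)&(L[...,0]<x1)&(L[...,1]>y0)&(L[...,1]<y1)&(abs(L[...,2]-3)<14)
    p=L[s]
    if len(p)<8: print(nm,len(p)); continue
    A=np.c_[p[:,:2],np.ones(len(p))]; c=np.linalg.lstsq(A,p[:,2],rcond=None)[0]
    print(nm,len(p),"z med",np.median(p[:,2]),"slope x,y",c[:2],"sd",(p[:,2]-A@c).std(),"color",np.median(g[s].min(-1)))
E
python3 chk.py 8; python3 chk.py 0
```

```text
carrier -y end 22 z med 5.2921180577759825 slope x,y [-0.04  1.17] sd 3.4630933980603626 color 243.5
carrier +x side 38 z med 3.624977244772949 slope x,y [-0.37 -0.01] sd 2.73923253397663 color 244.0
face below 61 z med -2.087328812136547 slope x,y [-0.01 -0.01] sd 1.9841016428392173 color 230.0
face -y 39 z med -1.8055898952034493 slope x,y [ 0.   -0.05] sd 1.6232035210176026 color 232.0
face above 109 z med -2.2582614539265333 slope x,y [0.   0.01] sd 1.8742147554432196 color 233.0
carrier -y end 17 z med -1.1383635097061038 slope x,y [ 0.04 -0.09] sd 1.3368434115027918 color 202.0
carrier +x side 33 z med -0.7521703910092853 slope x,y [-0.02 -0.01] sd 1.4266747764239567 color 210.0
face below 101 z med -1.364786042387205 slope x,y [ 0.02 -0.  ] sd 1.872755389584776 color 222.0
face -y 44 z med -0.9700801456345471 slope x,y [-0.01  0.02] sd 2.136123896006421 color 223.5
face above 108 z med -1.1090651000460605 slope x,y [0.01 0.01] sd 1.55236036838862 color 226.0
```

View pics/c8.png

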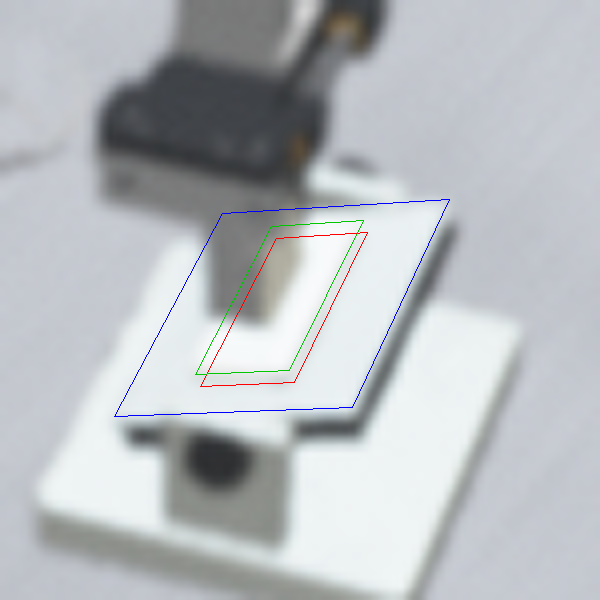

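```bash
python3 -m crank '[[-1,[0,0.012,-0.005],0],[-1,[0,0.012,-0.005],0],[-1,[0,0.012,-0.004],0],[-1,[0,0.012,-0.004],0],[-1,[0,0.012,-0.004],0],[-1,[0,0,0],0],[-1,[0,0,0],0],[-1,[0,0,0],0],[-1,[0,0,0],0],[-1,[0,0,0],0]]' ; python3 look.py 9; python3 chk.py 9
```

```text
t: 16.9
position: [596.2, -77.3, 86.5]
tool_rot: [[-0.232, -0.001, -0.973], [0.973, -0.0, -0.232], [0.0, -1.0, 0.001]]
force: [-4.9, -0.5, 7.0]
gripper_width: 0.467
t 17.0 grasp in window frame [ 0.   0.1 27. ] force win [-1.3  1.7  8.5] torque win [0.11 0.7  0.01] w 0.4677546346507051
carrier -y end 20 z med 2.325422745968857 slope x,y [0.11 0.7 ] sd 2.685129180929862 color 236.5
carrier +x side 35 z med 1.520211476941659 slope x,y [-0.49 -0.01] sd 2.3889184842048943 color 244.0
face below 57 z med -4.70562539315759 slope x,y [ 0.01 -0.01] sd 1.6782431195548198 color 230.0
face -y 34 z med -3.960510664076425 slope x,y [0.03 0.26] sd 2.2087347158448436 color 233.0
face above 105 z med -4.196414725555077 slope x,y [ 0. -0.] sd 1.6232376834867204 color 234.0
```

View pics/c9.png

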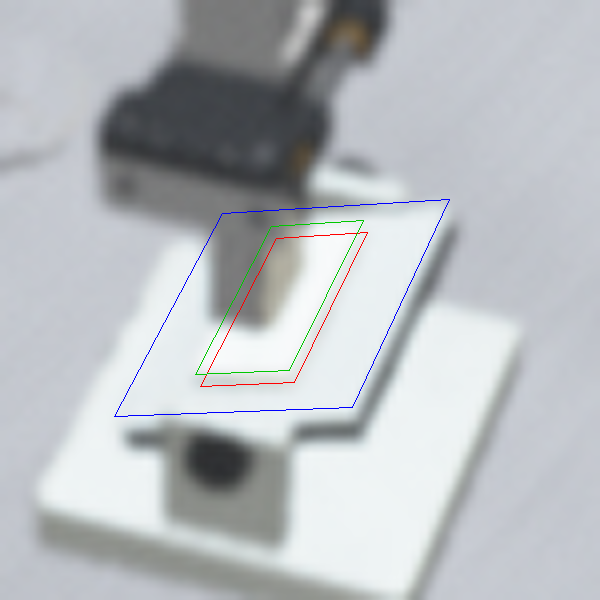

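```bash
cat > avg.py <<'E'
from station import snapshot,get_state
from h import *
np.set_printoptions(precision=3,suppress=True)
W=np.array([605.5,-75.2,80.3]); R=np.array([[.909,.217,.357],[-.232,.973,0],[-.348,-.083,.934]])
S=[snapshot("scene") for _ in range(16)]; d=S[0]
z=np.array([s["range_z"] for s in S]); z[z==0]=np.nan
print("temporal sd",np.nanmedian(np.nanstd(z[:,200:240,240:290],0)))
d["range_z"]=np.nan_to_num(np.nanmedian(z,0)); d["color"]=np.mean([s["color"] for s in S],0).astype(np.uint8)
np.savez("avg.npz",**d); L=(cloud(d)-W)@R.T
def fit(nm,x0,x1,y0,y1,z0,z1):
    s=(L[...,0]>x0)&(L[...,0]<x1)&(L[...,1]>y0)&(L[...,1]<y1)&(L[...,2]>z0)&(L[...,2]<z1); p=L[s]
    A=np.c_[p[:,:2],np.ones(len(p))]; c=np.linalg.lstsq(A,p[:,2],rcond=None)[0]; r=p[:,2]-A@c
    e=r.std()*np.sqrt(np.diag(np.linalg.inv(A.T@A)))
    print(nm,len(p),"slopes",c[:2],"+-",e[:2],"z med",np.median(p[:,2]),"sd",r.std())
fit("plate -y end",-18,18,-43,-35,-1,9)
fit("plate -y end+x side",9,18,-43,20,-1,9)
fit("face",-48,-27,-60,60,-9,1); fit("face2",27,48,-60,60,-9,1)
s=get_state(); print(s["t"],s["force"],s["wrist_torque"],s["qd"])
s=(L[...,1]>-47)&(L[...,1]<-33)&(abs(L[...,0])<30)&(L[...,2]>-8)&(L[...,2]<12)
for a in L[s][np.argsort(L[s][:,0])]: print(np.round(a,1),end=" ")
E
python3 avg.py
```

```text
temporal sd 3.2078354
plate -y end 19 slopes [-0.088  0.121] +- [0.014 0.063] z med 3.1542375889518794 sd 0.6081505887486224
plate -y end+x side 41 slopes [-0.161 -0.003] +- [0.028 0.004] z med 2.1180853104609603 sd 0.46941187488046565
face 72 slopes [-0.007 -0.001] +- [0.01  0.002] z med -4.639771653146166 sd 0.4421096434672519
face2 154 slopes [0.001 0.001] +- [0.007 0.001] z med -4.271005344713384 sd 0.5064051595567962
17.8 [-4.101 -0.205  7.052] [-0.033  0.703  0.053] [ 0.026 -0.051 -0.021 -0.011 -0.033 -0.012]
[-30.  -36.4  -4.7] [-28.  -41.5  -4.4] [-25.7 -46.8  -4. ] [-25.  -40.8  -5.1] [-20.9 -41.8  -4.5] [-20.1 -43.7   5.1] [-20.1 -34.5   5.2] [-20.  -46.    3.1] [-19.4 -46.2  -4.8] [-18.5 -39.    5. ] [-17.3 -33.7   4.4] [-16.9 -42.8  -3.8] [-16.9 -43.6   4.8] [-16.7 -46.    2.8] [-15.8 -46.6  -4.7] [-15.4 -38.6   4.5] [-14.  -42.8   4. ] [-13.6 -34.2   4.6] [-13.5 -42.9  -3.9] [-12.7 -46.8   3.4] [-11.4 -39.6   5.1] [-10.8 -41.9  -4.9] [-10.7 -42.8   3.8] [-10.7 -44.9   1.6] [-10.2 -34.2   4.4] [ -8.9 -46.8  -4.7] [ -8.6 -38.7   4.2] [ -7.6 -44.5   1.2] [ -6.8 -34.3   4.4]
[... 524 characters left out ...]
9.4 -33.7   2.9] [ 11.3 -38.7   3.2] [ 12.1 -46.3  -2.2] [ 12.3 -42.3   2.3] [ 12.3 -33.    2.2] [ 12.6 -44.9   0.5] [ 14.4 -38.4   2.7] [ 15.1 -45.9  -2.7] [ 15.5 -42.2   2. ] [ 15.7 -33.1   2.1] [ 16.6 -46.    1.2] [ 16.8 -37.    1.5] [ 18.1 -41.1   0.9] [ 18.2 -45.5  -3.2] [ 18.6 -38.8  -5. ] [ 18.9 -37.2  -2.4] [ 19.1 -35.4  -0. ] [ 19.4 -45.2   0.4] [ 21.3 -45.2  -3.6] [ 21.8 -36.6  -3.1] [ 22.6 -40.   -4.2] [ 24.  -34.8  -4.7] [ 24.1 -44.4  -4.4] [ 25.4 -39.2  -5. ] [ 27.5 -44.6  -4.4] [ 27.7 -35.5  -4.4] [ 29.2 -40.1  -4.5] avg.py:8: RuntimeWarning: All-NaN slice encountered
  d["range_z"]=np.nan_to_num(np.nanmedian(z,0)); d["color"]=np.mean([s["color"] for s in S],0).astype(np.uint8)
```

```bash
python3 -m crank '[[-1,[0,0,0],0],[-1,[0,0,0],0],[-1,[0,0.007,0.018],0],[-1,[0,0.007,0.018],0],[-1,[0,0.007,0.018],0],[-1,[0,0.007,0.018],0],[-1,[0,0,0],0],[-1,[0,0,0],0],[-1,[0,0,0],0],[-1,[0,0,0],0]]' 5; python3 look.py 10; python3 avg.py 2>/dev/null| head -7
```

```text
t: 18.8
position: [593.6, -77.9, 85.2]
tool_rot: [[-0.232, -0.0, -0.973], [0.973, 0.0, -0.232], [0.0, -1.0, 0.0]]
force: [-0.3, 0.5, 2.9]
gripper_width: 0.467
t 18.9 grasp in window frame [-2.8  0.1 26.7] force win [ 1.5 -0.1  1.9] torque win [ 0.12 -0.17 -0.07] w 0.46204776985265705
temporal sd 3.177676
plate -y end 19 slopes [-0.076  0.119] +- [0.03  0.143] z med 4.669508217956777 sd 1.3144216207882147
plate -y end+x side 45 slopes [-0.347  0.006] +- [0.07  0.011] z med 3.950152080494019 sd 1.2575082901375572
face 72 slopes [-0.013 -0.002] +- [0.012 0.003] z med -2.0174501295895184 sd 0.5341223849970892
face2 150 slopes [-0.004  0.001] +- [0.007 0.001] z med -1.620986990530039 sd 0.5020321030482793
19.7 [0.6   0.801 2.786] [ 0.216 -0.046  0.004] [-0.061 -0.068  0.025 -0.011 -0.09   0.022]
[-27.5 -40.1  -1.7] [-25.7 -44.8  -1.7] [-22.  -45.2  -1.5] [-21.9 -39.    5.2] [-20.3 -43.5   4.9] [-20.3 -45.6   2.7] [-20.1 -34.5   5.2] [-19.2 -44.4  -2.3] [-18.4 -39.2   5.1] [-16.9 -45.6   2.6] [-16.7 -34.6   5.1] [-16.1 -44.7   5.7] [-15.9 -44.3  -2.6] [-15.3 -38.7   4.6] [-13.6 -45.6   2.4
[... 441 characters left out ...]
 [  2.2 -46.3  -1.8] [  3.2 -43.7   3.8] [  3.7 -46.6   2.4] [  4.5 -36.2   5.4] [  5.1 -39.3   4. ] [  5.4 -46.1  -2.1] [  6.5 -45.8   1.5] [  7.2 -44.7   4.5] [  7.6 -35.9   4.9] [  9.  -40.2   4.5] [ 10.  -46.    1.5] [ 10.2 -34.9   3.9] [ 10.7 -44.9   4.6] [ 12.  -39.8   4.1] [ 12.2 -46.5  -2.1] [ 12.5 -44.7   0.4] [ 14.1 -45.1   4.5] [ 14.4 -36.2   4.8] [ 16.3 -41.3   5.1] [ 16.3 -36.2   0.8] [ 16.7 -44.    3.5] [ 16.7 -46.2   1.4] [ 16.8 -34.8   3.5] [ 16.8 -41.2  -2.9] [ 17.1 -39.6  -0.3] [ 19.9 -38.8  -1.1] [ 21.7 -43.8  -0.9] [ 22.3 -37.4  -2.4] [ 24.1 -42.3  -2.3] [ 24.9 -34.1  -1.4] [ 25.6 -46.8  -2.5] [ 26.5 -38.8  -1.4] [ 27.9 -33.7  -1.9] [ 28.2 -43.6  -1.4] [ 29.8 -38.8  -1.6]
```

```bash
sed -i 's/fit("plate -y end",.*/fit("plate -y end",-18,15,-45,-34,3 if ZF is None else ZF+5,9); /; s/^def fit/import sys\nZF=None\ndef fit/' avg.py; sed -i '/^for a in/d' avg.py
sed -i 's/^fit("face",.*/fit("face",-48,-27,-60,60,-9,1); fit("face2",27,48,-60,60,-9,1)/; s/^fit("plate -y end+x.*//' avg.py
python3 -m crank '[[-1,[0,0.012,-0.004],0],[-1,[0,0.012,-0.004],0],[-1,[0,0.006,-0.002],0],[-1,[0,0,0],0],[-1,[0,0,0],0],[-1,[0,0,0],0],[-1,[0,0,0],0],[-1,[0,0,0],0],[-1,[0,0,0],0],[-1,[0,0,0],0]]' 6; python3 look.py 11; sed -i 's/3 if ZF is None else ZF+5/0.5/' avg.py; python3 avg.py 2>/dev/null
```

```text
t: 20.7
position: [594.0, -77.8, 84.0]
tool_rot: [[-0.232, -0.0, -0.973], [0.973, -0.0, -0.232], [-0.0, -1.0, 0.0]]
force: [-1.3, 1.0, 4.8]
gripper_width: 0.467
t 20.8 grasp in window frame [-2.9  0.1 25.5] force win [-0.3  2.2  5.4] torque win [ 0.3   0.06 -0.06] w 0.4705259405880361
temporal sd 3.2118237
plate -y end 26 slopes [-0.032  0.054] +- [0.016 0.047] z med 3.892444432541918 sd 0.7904543527779541
face 74 slopes [-0.001  0.01 ] +- [0.014 0.004] z med -3.264484556875308 sd 0.6558796694756722
face2 149 slopes [ 0.018 -0.001] +- [0.009 0.002] z med -2.8087470134301507 sd 0.6340259409715354
21.6 [-1.711  0.169  4.39 ] [ 0.297  0.129 -0.04 ] [-0.01   0.027 -0.089 -0.003 -0.033  0.095]
```

```bash
python3 -m crank '[[-1,[0,0.008,0.01],0],[-1,[0,0.008,0.01],0],[-1,[0,0.008,0.01],0],[-1,[0,0.008,0.01],0],[-1,[0,0.008,0.01],0],[-1,[0,0,0],0],[-1,[0,0,0],0],[-1,[0,0,0],0],[-1,[0,0,0],0],[-1,[0,0,0],0]]' 5; python3 look.py 12;  python3 avg.py 2>/dev/null
```

```text
t: 22.6
position: [592.4, -78.5, 82.7]
tool_rot: [[-0.232, 0.001, -0.973], [0.973, -0.0, -0.232], [-0.001, -1.0, -0.001]]
force: [-0.1, 0.5, 6.4]
gripper_width: 0.462
t 22.7 grasp in window frame [-5.  -0.1 24.8] force win [3.8 1.5 5.2] torque win [ 0.12 -0.25 -0.04] w 0.47019167422884167
temporal sd 3.209537
plate -y end 22 slopes [-0.012  0.108] +- [0.011 0.041] z med 3.2040603342614364 sd 0.4935209801578726
face 68 slopes [ 0.009 -0.002] +- [0.012 0.003] z med -3.2154892122958763 sd 0.5152072318074594
face2 155 slopes [0.007 0.   ] +- [0.007 0.001] z med -2.8953496769657896 sd 0.537278398426598
23.5 [0.884 0.6   5.358] [ 0.198 -0.255 -0.024] [-0.036 -0.154  0.025 -0.03   0.014  0.014]
```

```bash
python3 -m crank '[[-1,[0,0,0],0],[-1,[0,0,0],0],[-1,[0,-0.004,-0.012],0],[-1,[0,-0.004,-0.012],0],[-1,[0,-0.004,-0.012],0],[-1,[0,-0.004,-0.012],0],[-1,[0,-0.004,-0.012],0],[-1,[0,0,0],0],[-1,[0,0,0],0],[-1,[0,0,0],0]]' 20; python3 look.py 13;  python3 avg.py 2>/dev/null; cp avg.npz scene13.npz; python3 chk.py 13 >/dev/null
```

```text
t: 24.5
position: [593.5, -78.0, 82.6]
tool_rot: [[-0.232, -0.003, -0.973], [0.973, -0.0, -0.232], [0.0, -1.0, 0.003]]
force: [-5.7, -2.3, 5.0]
gripper_width: 0.47
t 24.6 grasp in window frame [-3.9  0.  24.4] force win [-4.5 -0.4  6.4] torque win [-0.04  1.25 -0.01] w 0.4679039211685337
temporal sd 3.1750612
plate -y end 20 slopes [0.026 0.072] +- [0.015 0.057] z med 2.596642734987629 sd 0.6198327867474496
face 68 slopes [0.017 0.005] +- [0.011 0.003] z med -3.5639090715733213 sd 0.5003355744082041
face2 153 slopes [0.004 0.002] +- [0.009 0.002] z med -3.3428305968667047 sd 0.6660367713621157
25.4 [-5.989 -3.181  3.968] [-0.287  1.194  0.023] [-0.     0.044  0.065  0.013 -0.055  0.044]
```

View pics/c13.png

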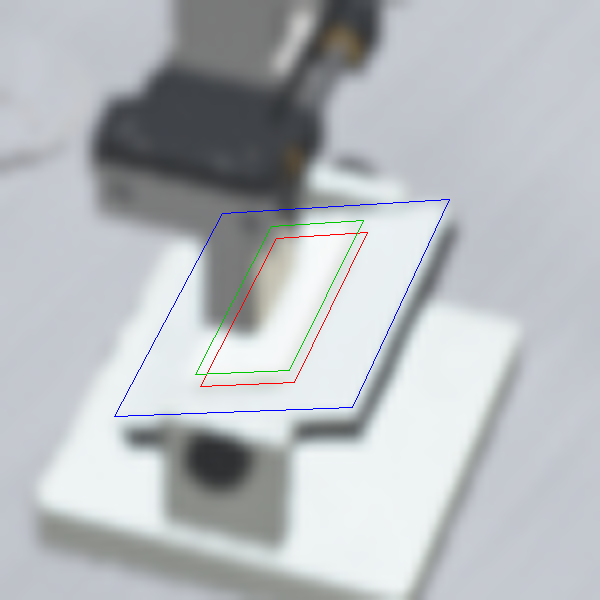

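```bash
python3 -m crank '[[-1,[0,0.004,0.01],0],[-1,[0,0.004,0.01],0],[-1,[0,0,0],0],[-1,[0,0,0],0],[-1,[0,0,0],0],[-1,[0,0,0],0],[-1,[0,0,0],0],[-1,[0,0,0],0],[-1,[0,0,0],0],[-1,[0,0,0],0]]'; python3 look.py 14;  python3 avg.py 2>/dev/null; python3 avg.py 2>/dev/null;python3 - <<'E'
from h import *
W=np.array([605.5,-75.2,80.3]); R=np.array([[.909,.217,.357],[-.232,.973,0],[-.348,-.083,.934]])
d=dict(np.load("avg.npz")); L=(cloud(d)-W)@R.T
s=(L[...,2]>0.2)&(L[...,2]<6)&(abs(L[...,1])<52)&(abs(L[...,0])<35); p=L[s]
e=p[(p[:,1]<-34)]; print("x ext -y end",np.percentile(e[:,0],[2,98]),"y min",np.percentile(p[:,1],1))
e=p[(p[:,0]>9)]; A=np.c_[e[:,1],np.ones(len(e))]; print("y slope",np.linalg.lstsq(A,e[:,2],rcond=None)[0],"y ext",e[:,1].min(),e[:,1].max())
h=(L[...,2]>30)&(L[...,2]<50)&(abs(L[...,1])<25)&(abs(L[...,0])<15);print(L[h].mean(0) if h.any() else 0)
E
```

```text
t: 26.4
position: [593.4, -78.0, 82.8]
tool_rot: [[-0.232, -0.001, -0.973], [0.973, -0.0, -0.232], [-0.0, -1.0, 0.001]]
force: [-4.4, -2.0, 4.5]
gripper_width: 0.469
t 26.5 grasp in window frame [-4.   0.  24.5] force win [-3.1 -0.4  6.3] torque win [-0.07  0.87 -0.01] w 0.4657240862980504
temporal sd 3.2163415
plate -y end 22 slopes [0.005 0.065] +- [0.016 0.059] z med 2.8188857656565114 sd 0.7372872895960847
face 69 slopes [ 0.022 -0.004] +- [0.012 0.004] z med -3.6786048977950263 sd 0.5538525406850182
face2 150 slopes [0.009 0.   ] +- [0.007 0.001] z med -3.1659232351605553 sd 0.5409371763327493
27.3 [-4.534 -2.161  4.097] [-0.327  0.851 -0.025] [-0.01   0.109  0.04  -0.039 -0.062 -0.019]
temporal sd 3.2251668
plate -y end 23 slopes [0.01  0.155] +- [0.015 0.045] z med 2.7846819462964323 sd 0.6391923073096264
face 67 slopes [ 0.    -0.003] +- [0.015 0.004] z med -3.508732153087543 sd 0.6571952763927046
face2 154 slopes [ 0.006 -0.004] +- [0.007 0.001] z med -3.1722159642359395 sd 0.5495250983266258
28.1 [-5.337 -1.94   4.753] [-0.328  0.854 -0.011] [-0.052 -0.032 -0.019 -0.092  0.004  0.04 ]
x ext -y end [-21.31339641  16.46279025] y min -46.255998937807455
y slope [0.0085031  2.45462019] y ext -46.14674453463794 39.456961420086486
[ 7.51929561 21.54348196 36.54312815]
```

```bash
python3 -c "
from station import job_done,get_state
print(job_done()); s=get_state(); print(s['t'],s['force'],s['position'])"
```

```text
the job is handed in; nothing more can be done
None
the job is handed in; nothing more can be done
```

I pressed the handle home and lifted the carrier out. I pivoted it to the reader's slope, set it on the face and handed the job in at about 28 s. `job_done` gives no verdict, and the state could no longer be read after hand-in, so the figures below are the last checks before it.

- **Handle:** it met the hard stop at tool height 53.7 mm, which matches fully home. The peak push was about 46 N, far more than the 6 N it needs; it came through the fingertips.
- **Tilting:** the moves only allow yaw, so I gripped the handle across its 44 mm length. Dragging the carrier down the slope against the face with a light grip let it pivot about the jaws.
- **First fit not flush:** averaged depth pictures showed it still 0.09 rad off. A lighter 5 N grip and two more short drags fixed that. In this step the handle slid a few mm in the fingers.

| Last check | Value | Limit |
|---|---|---|
| Tilt against the face, up the slope | 0.00 to 0.01 rad (± about 0.02) | 0.06 |
| Tilt against the face, along the window | about 0.01 rad | 0.06 |
| Plate top above the face (plate is 6 mm thick) | about 6.1 mm | flush within 2.5 mm |
| Offset from window centre, down the slope | 2.5 to 4 mm | 10 mm |
| Offset from window centre, sideways | about 1 mm | 10 mm |
| Wrist force along the face normal | about 6 N | 1.5 to 30 N |
| Grip set | 20 N | above 2 N |

- **Left as it was:** about 3 N of sideways pull along the face remained, and the arm was at rest. Trying to re-centre the carrier moved it only about 1 mm because it stuck to the face.
- **Disagreement:** one slope reading at the plate's end, along the window, gave 0.05 to 0.15 rad. It spans only about 11 mm there, so I relied on the reading along the whole long side, 0.01 rad.
- **Not checked:** I made no separate check on the bystanders.

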